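Find the stamped tray and push it to the dispatch line

ROBOT

A 6-joint arm with a two-finger parallel gripper is mounted at the origin on a cart in front of the work surface, level with it; the furniture and walls round the work are solid. World frame = base frame: x ahead of the robot, y to its left, z up, the work surface at z = 0. Lengths are in m, angles in rad, forces in N, time in s.
With the tool pointing down it reaches from about 0.2 to 0.875 m from the base axis. Payload 3.4 kg.
Tool frame: the origin (TCP) lies between the finger pads; the fingertips stand 25 mm ahead of it and the grasp point (between the pads) lies 6 mm ahead of it (r.nose_length is the z of the fingertips in the tool frame, in m); z points along the fingers, x is the direction in which the jaws open and shut, and the axes are right-handed (so a half turn about z gives the same grasp; the last joint's range is limited). The gripper opens to 94 mm and grips with 3 to 60 N. Pads are 16 mm wide; open, the fingers measure 119 mm over their backs; the gripper's body (75 mm by 177 mm) begins 78 mm behind the grasp point.
Start: joints at [1.163, 0.276, 1.505, -0, 1.361, -0.121], TCP at [0.163, 0.552, 0.23] pointing down, gripper open.
Joint ranges: [-2.89, 2.89], [-0.75, 2.08], [0.22, 2.7], [-1.18, 4.32], [0.11, 2.71], [-2.7, 2.7]. Speed limits (rad/s): [2.57, 2.57, 3.14, 3.14, 3.14, 3.14].

INTERFACE

Orientations are given as a unit quaternion [w, x, y, z].
In Python, from plant import r, gripper_to, inverse_kinematics, vision, models, telemetry gives the robot as it stands. Calls block until the motion is done:
- r.move_to(position, orientation): joint-space move of the TCP to a pose.
- r.move_l(position, rot=None, vel=0.15, guard=None): straight line of the TCP; rot=None keeps the orientation; vel is the mean speed in m/s. With guard (N) it stops when the force on the tool has changed by that much, and returns True; else False.
- r.movej(angles): joint-space move.
- gripper_to(opening, f_grip=None): finger opening in m; f_grip is the grip in N (None keeps the last); returns when the fingers have stopped.
- r.hold(seconds).
- inverse_kinematics(position, orientation): joint angles nearest the present ones, or None.
- vision.snapshot(name): name is "scene" or "top" or "wrist"; returns the picture (400x640x3 uint8, red, green, blue); there is no depth.
- vision.get_calibration(name): a dict with "fx", "fy", "cx", "cy" (pixels), "position" and "orientation" of the camera in the world. Camera axes: x right, y down, z forward; pixel columns grow to the right and rows downward; lengths in m; the calibration is good to about 2 mm. A picture is of the moment at which its call begins: read the wrist's pose just before it. get_calibration takes no time and is no camera call; for the wrist camera it gives the pose at the moment of the call.
A pose or a line that the arm cannot do raises r.PlanningError and nothing moves.
- r.sign_off(): hands the job in, once; it reports no verdict.
Trained networks look in the newest picture that a camera, given by its name, has taken for a name from the list of things; names that differ only in an ending like _2 or _b are one class to them, and where a whole thing is asked for, a point or a joint stands for the part that bears it (a point fixed in the world has none). Each returns a list of dicts, best first, with "score" (0 to 1); they miss things now and then, are a little off and sometimes report something else, mostly with a low value. They report only what shows in the picture. A call takes as long as a camera call. They do not tell look-alikes from the thing itself.
- models.boxes_of(thing, camera): "at" ([x, y, z] in m, in world coordinates, good to about 4 mm: the middle of the surface that is visible of it).
- models.regions_of(thing, camera): "pixels" (400x640 bool, what is visible of it).
- models.mark_of(thing, camera): "at" ([x, y, z] in m, in world coordinates, good to about 4 mm: a listed point, or the origin of a listed thing).
Readings, each from a call of its own:
- telemetry.current_t(): time.
- telemetry.current_joints(): joint angles.
- telemetry.current_dq(): joint speeds.
- telemetry.current_joint_efforts(): joint torques, N m.
- telemetry.current_ee_pos(): TCP position.
- telemetry.current_tool_rot(): TCP orientation.
- telemetry.current_wrist_force(): force on the tool from outside, world axes, zero at the start.
- telemetry.current_torque(): the same for the moment, N m.
- telemetry.current_opening(): finger opening in m.
Only numpy, scipy, OpenCV 4.12 (cv2) and the standard library are available. Lean on these libraries where they do the work, as an engineer would, in place of code of your own. Each camera call takes 0.05 s, during which the arm holds its last target.

TASK

One of the two white trays has a stamp on its underside. With the fingertips under the lip on its left side, tip each tray up until it stands on its opposite wall with its underside facing left; when both stand like that, push the stamped one, still standing, to the right along the worktop until it stands over the dispatch line (the pale strip), the strip running under about the middle of its footprint. Leave the other tray standing where it was tipped, do not pick either tray up off the worktop, and leave the other things on the bench alone.

Things in the scene. Friction and masses are not known exactly. Their poses are not given: they have to be found in the camera images.
- tray_a: one of two alike empty open trays, white plastic, 94 (own x) x 96 (own y) x 55 mm high, walls 3 mm, 0.2-0.45 kg, friction about 0.6. Origin: centre of the underside, z up while flat, +x to the back wall, opposite the lip (to the robot's right, turned up to 0.13 rad). The underside is flat but for 3 mm deep foot bars along its front and back edges; under one tray it bears a black stamp
- tray_a_lip (a point): middle of the outer edge of the lip of tray_a, at its under face. The lip is a flat flange 4 mm thick at the very top of the front (left) wall, 76 mm wide, standing 22 mm out of the wall; its under face is 51 mm above the tray's underside, with free space below it
- tray_a_heel (a point): middle of the bottom edge of the back wall of tray_a, on the worktop throughout: the edge about which it tips (50 mm from the tray's origin along own x). Tipped past about 65 degrees it goes over by itself to stand on the back wall
- tray_a_back (a point): middle of the outside of the back wall of tray_a (50 mm along own x, 27.5 mm along own z from its origin): the middle of the footprint when the tray stands on its back wall, own x straight down, 94 mm high plus the lip, footprint 55 mm deep by 96 mm wide, underside upright and facing left
- tray_b: one of two alike empty open trays, white plastic, 94 (own x) x 96 (own y) x 55 mm high, walls 3 mm, 0.2-0.45 kg, friction about 0.6. Origin: centre of the underside, z up while flat, +x to the back wall, opposite the lip (to the robot's right, turned up to 0.13 rad). The underside is flat but for 3 mm deep foot bars along its front and back edges; under one tray it bears a black stamp
- tray_b_lip (a point): middle of the outer edge of the lip of tray_b, at its under face. The lip is a flat flange 4 mm thick at the very top of the front (left) wall, 76 mm wide, standing 22 mm out of the wall; its under face is 51 mm above the tray's underside, with free space below it
- tray_b_heel (a point): middle of the bottom edge of the back wall of tray_b, on the worktop throughout: the edge about which it tips (50 mm from the tray's origin along own x). Tipped past about 65 degrees it goes over by itself to stand on the back wall
- tray_b_back (a point): middle of the outside of the back wall of tray_b (50 mm along own x, 27.5 mm along own z from its origin): the middle of the footprint when the tray stands on its back wall, own x straight down, 94 mm high plus the lip, footprint 55 mm deep by 96 mm wide, underside upright and facing left
- stamp (a point): middle of the stamp, a ring 59 mm across with a tick inside, inked in black in the middle of the underside of one of the two trays; to the eye it is hidden until that tray is tipped. It is always 3 mm above the middle of its own tray's underside
- line: the dispatch line: a pale paper strip stuck flat on the worktop to the right of the trays, running away from the robot, 24 mm wide (own x, pointing right), 360 mm long (own y), no height to feel. Origin: its middle, on the worktop
- vial: bystander: brown vial, 22 mm across, 48 mm high, standing to the right of the line; origin: middle of its underside
- microtube: bystander: small clear tube lying to the left of the trays, 40 x 20 x 14 mm; origin: its underside
- tape_roll: bystander: roll of masking tape lying flat at the left, 100 mm across, 25 mm high; origin: middle of its underside
- beaker: bystander: clear beaker at the left, 44 mm across, 58 mm high; origin: middle of its underside
- timer: bystander: white bench timer lying at the right, 62 x 66 x 18 mm; origin: middle of its underside
- dish: bystander: clear petri dish at the right, 59 mm across, 15 mm high; origin: middle of its underside
Not all that is in view belongs to the job. What is shaped like the tray_b but blue is not meant.

How it is judged:
On the way, in this order (a step that is already met when the one before it is completed fails the run):
1. both trays stand on their back walls, the stamped one not yet near the line (angle between each of tray_a, tray_b's own x axis and vertical above 2.95 rad and x of each of tray_a_back, tray_b_back in the frame of line below -0.035 m), for 0.2 s.
2. the stamped tray stands over the line (angle between tray_a's own x axis and vertical above 2.95 rad and x of tray_a_back in the frame of line between -0.027 and 0.027 m), for 0.2 s.
At the end, for the whole second after the job is handed in: Both trays stand at rest on their back walls (within 0.19 rad): the stamped one's footprint centred within 27 mm of the middle of the strip, the other's at least 35 mm short of it, its back bottom edge within 45 mm of its start (all of step 2 and angle between tray_b's own x axis and vertical above 2.95 rad and linear speed of each of tray_a, tray_b below 0.02 m/s and angular speed of each of tray_a, tray_b below 0.2 rad/s and y of tray_a_back in the frame of line between -0.18 and 0.18 m and x of tray_b_back in the frame of line below -0.035 m and distance of tray_b_heel from where it was at the start of the episode below 0.045 m); the robot touches nothing.
It fails at once if the stamped tray is lifted off the worktop (its bottom back edge more than 30 mm up) (height (world z) of tray_a_heel above 0.03 m).
It fails at once if the other tray is lifted off the worktop (its bottom back edge more than 30 mm up) (height (world z) of tray_b_heel above 0.03 m).
It fails at once if a bystander is disturbed (moved by more than 30 mm) (distance of any of vial, microtube, tape_roll, beaker, timer, dish from where it was at the start of the episode above 0.03 m).
It also fails if it takes over 72 s, if anything falls off the work surface, if the arm or the gripper's body presses on something with over 40 N, if the wrist force passes 120 N, or if a joint passes its speed limit or range.

## Working session

There is one attempt and no reset: what is moved stays moved. The work goes in short steps, each a Python script; the robot and the scene stay as the last script left them, time stands still between calls to the robot, and variables do not carry over. Pictures are saved under pics/ and viewed, and the job is handed in when it is done.

```bash
ls; mkdir -p pics; python3 - <<'E'
from plant import r, gripper_to, inverse_kinematics, vision, models, telemetry
import cv2,numpy as np
for c in ["scene","top"]:
    im=vision.snapshot(c); cv2.imwrite(f"pics/{c}0.png",im[:,:,::-1])
    print(c,vision.get_calibration(c))
    for th in ["tray_a","tray_a_lip","tray_a_heel","line","vial","microtube","tape_roll","beaker","timer","dish"]:
        for d in models.mark_of(th,c): print(th,np.round(d["at"],3),round(d["score"],2))
print(telemetry.current_t(), telemetry.current_tool_rot(), r.nose_length)
E
```

```text
pics
scene {'fx': 367.10765486046614, 'fy': 367.10765486046614, 'cx': 322.04171923236413, 'cy': 199.6338490762919, 'position': array([-0.21160815, -0.39099864,  0.58662379]), 'orientation': array([-0.41644788,  0.73513231, -0.46776432,  0.25951531])}
tray_a [0.747 0.232 0.006] 0.9
tray_a [ 0.457  0.117 -0.   ] 0.88
tray_a [0.617 0.095 0.   ] 0.69
tray_a_lip [ 0.534 -0.156 -0.002] 0.67
tray_a_lip [0.456 0.188 0.051] 0.55
tray_a_heel [ 0.451  0.064 -0.002] 0.57
line [ 0.534 -0.156 -0.001] 0.63
vial [ 0.521 -0.274  0.003] 0.71
microtube [ 0.519  0.308 -0.   ] 0.6
tape_roll [ 0.39   0.376 -0.001] 0.74
tape_roll [0.62 0.05 0.  ] 0.71
beaker [ 0.557  0.401 -0.003] 0.51
beaker [ 0.434 -0.354 -0.004] 0.21
timer [ 0.439 -0.353  0.001] 0.75
timer [0.451 0.066 0.028] 0.39
dish [ 0.628 -0.382 -0.001] 0.75
top {'fx': 413.4638410633869, 'fy': 413.4638410633869, 'cx': 312.66406256227236, 'cy': 200.37278787736543, 'position': array([ 0.31780111, -0.0032615 ,  1.17107958]), 'orientation': array([ 0.07445305, -0.6992626 ,  0.7079284 , -0.06577189])}
tray_a [0.456 0.112 0.001] 0.71
tray_a [0.749 0.232 0.001] 0.67
tray_a [ 0.618  0.099 -0.003] 0.6
tray_a_lip [0.46  0.192 0.05 ] 0.74
tray_a_lip [ 0.523 -0.273  0.004] 0.43
tray_a_heel [ 0.453  0.064 -0.003] 0.58
line [ 0.535 -0.158 -0.   ] 0.55
line [0.448 0.064 0.03 ] 0.44
line [0.619 0.051 0.027] 0.33
vial [ 0.52  -0.274  0.003] 0.48
microtube [ 0.521  0.31  -0.001] 0.42
tape_roll [ 0.393  0.374 -0.007] 0.71
beaker [ 0.56   0.402 -0.001] 0.84
beaker [0.618 0.049 0.   ] 0.54
timer [ 0.441 -0.355  0.   ] 0.77
dish [ 0.631 -0.375 -0.004] 0.86
dish [0.619 0.051 0.027] 0.52
dish [ 0.455  0.112 -0.   ] 0.35
1.1 [-1.38485950e-05  8.00899315e-01  5.98799037e-01  1.55310618e-05] 0.025
```

View pics/scene0.png

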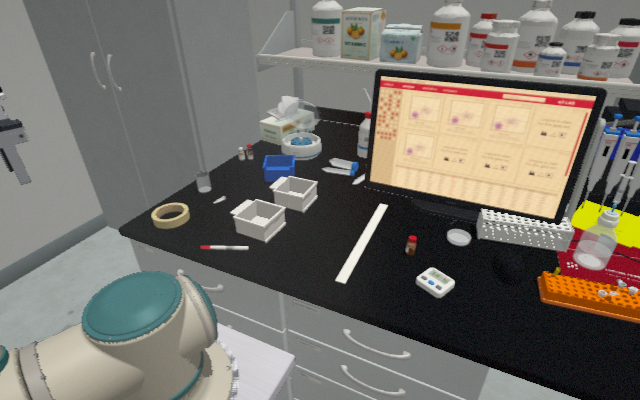

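View pics/top0.png

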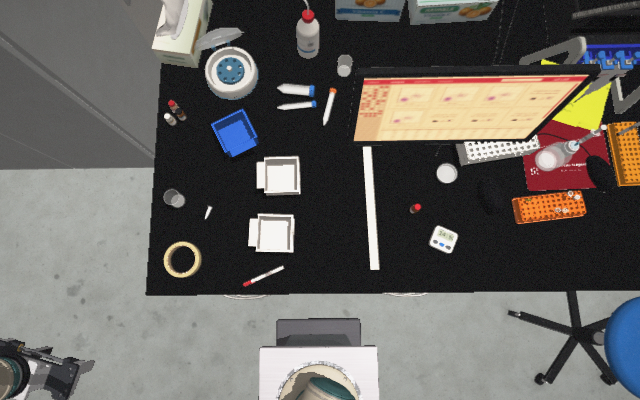

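```bash
cat > h.py <<'E'
from plant import r, gripper_to, inverse_kinematics, vision, models, telemetry
import cv2,numpy as np
from scipy.spatial.transform import Rotation as R
def q2R(q): return R.from_quat([q[1],q[2],q[3],q[0]])
def R2q(M):
    q=R.from_matrix(M).as_quat(); return np.array([q[3],q[0],q[1],q[2]])
def unproj(cal,px,z):
    px=np.atleast_2d(px).astype(float)
    d=np.c_[(px[:,0]-cal["cx"])/cal["fx"],(px[:,1]-cal["cy"])/cal["fy"],np.ones(len(px))]
    d=q2R(cal["orientation"]).apply(d); p=cal["position"]
    return p+d*((z-p[2])/d[:,2])[:,None]
def toolrot(yaw,th,flip=1):
    # approach: tray +x horizontally (world -y turned by yaw), pitched down th
    a=np.array([np.sin(yaw),-np.cos(yaw),0])
    z=a*np.cos(th)-np.array([0,0,np.sin(th)])
    x=flip*np.array([np.cos(yaw),np.sin(yaw),0])
    return np.c_[x,np.cross(z,x),z]
E
python3 - <<'E'
from h import *
im=vision.snapshot("top");cal=vision.get_calibration("top")
big=cv2.resize(im[130:270,150:400],None,fx=3.2,fy=3.2,interpolation=cv2.INTER_CUBIC);cv2.imwrite("pics/top_crop.png",big[:,:,::-1])
for d in models.regions_of("tray_a","top")+models.regions_of("line","top"):
    m=d["pixels"].astype(np.uint8); ys,xs=np.nonzero(m)
    for z in (0.055,0.0):
        w=unproj(cal,np.c_[xs,ys],z)[:,:2]
        rc=cv2.minAreaRect((w*1000).astype(np.float32)); print(round(d["score"],2),len(xs),z,[np.round(v,1) for v in rc])
for flip in (1,-1):
  for th in (15,20,30,40):
    for nm,tip in dict(n0=(.456,.165,.03),n1=(.456,.05,.11),f0=(.618,.15,.03),f1=(.618,.04,.11),p0=(.456,.10,.03),p1=(.456,-.125,.03),pf=(.618,-.125,.03)).items():
        M=toolrot(0,np.radians(th),flip); p=np.array(tip)-0.025*M[:,2]
        q=inverse_kinematics(p,R2q(M)); print(flip,th,nm,None if q is None else np.round(q,2))
E
```

```text
0.94 1501 0.055 [array([614.5, 105.1]), array([110. , 117.6]), np.float64(0.9)]
0.94 1501 0.0 [array([629.1, 110.5]), array([115.4, 123.4]), np.float64(0.9)]
0.77 1619 0.055 [array([455. , 124.5]), array([123.3, 103.7]), np.float64(86.0)]
0.77 1619 0.0 [array([461.8, 130.8]), array([129.4, 108.9]), np.float64(86.0)]
0.58 1439 0.055 [array([741.5, 228. ]), array([122.5, 105.1]), np.float64(26.9)]
0.58 1439 0.0 [array([762.4, 239.4]), array([128.5, 110.2]), np.float64(26.9)]
0.93 1010 0.055 [array([ 521.4, -147.6]), array([340.2,  25.8]), np.float64(1.8)]
0.93 1010 0.0 [array([ 531.4, -154.7]), array([357. ,  27.1]), np.float64(1.8)]
1 15 n0 [ 0.77  0.94  1.58 -0.78  1.76  1.13]
1 15 n1 [ 0.64  0.76  1.78 -0.89  1.68  1.1 ]
1 15 f0 [ 0.62  1.03  1.28 -0.94  1.81  0.91]
1 15 f1 [ 0.5   0.86  1.47 -1.03  1.73  0.87]
1 15 p0 [ 0.7   0.91  1.71 -0.83  1.66  1.17]
1 15 p1 [ 0.37  0.85  2.05 -1.15  1.41  1.34]
1 15 pf None
1 20 n0 [ 0.76  0.89  1.6  -0.75  1.7   1.11]
1 20 n1 [ 0.63  0.71  1.79 -0.87  1.63  1.06]
1 20 f0 [ 0.61  0.98  1.3  -0.9   1.75  0.89]
1 20 f1 [ 0.49  0.82  1.47 -0.99 
[... 1377 characters left out ...]
0 pf [ 0.27  0.86  1.7  -1.16  1.42 -2.14]
-1 30 n0 [ 0.73  0.78  1.64 -0.7   1.57 -2.08]
-1 30 n1 [ 0.59  0.6   1.8  -0.81  1.53 -2.17]
-1 30 f0 [ 0.58  0.89  1.34 -0.81  1.64 -2.29]
-1 30 f1 [ 0.45  0.73  1.48 -0.89  1.57 -2.37]
-1 30 p0 [ 0.66  0.74  1.76 -0.76  1.48 -2.06]
-1 30 p1 [ 0.3   0.66  2.07 -1.09  1.21 -1.99]
-1 30 pf [ 0.23  0.76  1.71 -1.07  1.3  -2.25]
-1 40 n0 [ 0.69  0.68  1.69 -0.64  1.45 -2.14]
-1 40 n1 [ 0.53  0.5   1.82 -0.73  1.42 -2.27]
-1 40 f0 [ 0.54  0.8   1.39 -0.72  1.52 -2.35]
-1 40 f1 [ 0.4   0.65  1.49 -0.79  1.48 -2.46]
-1 40 p0 [ 0.6   0.64  1.8  -0.7   1.36 -2.14]
-1 40 p1 [ 0.22  0.54  2.08 -1.01  1.08 -2.16]
-1 40 pf [ 0.17  0.67  1.71 -0.96  1.18 -2.39]
```

View pics/top_crop.png

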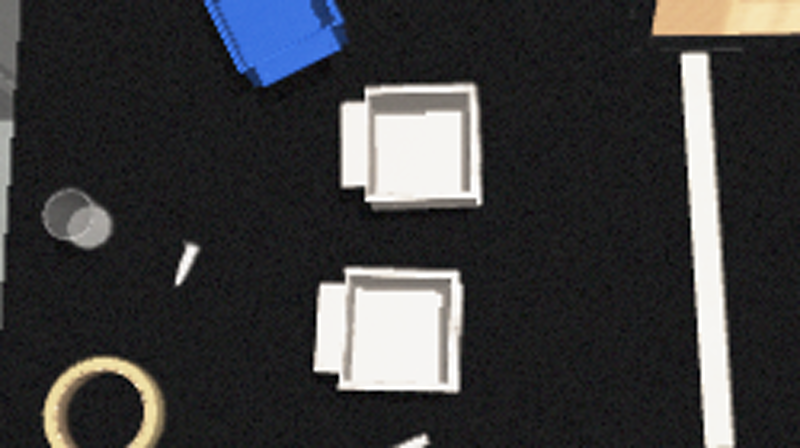

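```bash
python3 - <<'E'
from h import *
cal=vision.get_calibration("top")
f=lambda c:np.array(c)/3.2+[150,130]
for n,pts in dict(near=[(320,284),(315,372)],far=[(341,102),(341,187)],near_back=[(462,270),(459,391)],far_back=[(476,85),(482,205)]).items():
    w=unproj(cal,f(pts),.055)[:,:2]; d=w[0]-w[1]
    print(n,np.round(w,4),"mid",np.round(w.mean(0),4),"yaw deg",np.degrees(np.arctan2(d[1],d[0])), np.hypot(*d))
E
```

```text
near [[0.4936 0.1812]
 [0.4186 0.184 ]] mid [0.4561 0.1826] yaw deg -2.1390136216651907 0.07506586400654337
far [[0.6551 0.1658]
 [0.5785 0.1646]] mid [0.6168 0.1652] yaw deg 0.9071023684297902 0.07665902201641152
near_back [[0.5041 0.0597]
 [0.4012 0.0625]] mid [0.4527 0.0611] yaw deg -1.531775050973803 0.10297064184867342
far_back [[0.6689 0.0471]
 [0.5608 0.0423]] mid [0.6148 0.0447] yaw deg 2.497887986368766 0.10818877763779794
```

```bash
cat >> h.py <<'E'
TH=np.radians(28)
def tcp_for_Q(H,yaw,qx,qz,M,th):
    a=np.array([np.sin(yaw),-np.cos(yaw),0]); ez=np.array([0,0,1.])
    Q=np.array([H[0],H[1],0])+a*qx+ez*qz
    u=a*np.sin(th)+ez*np.cos(th)
    return Q-0.008*u-r.nose_length*M[:,2]
def arc(px,pz,phi):
    c,s=np.cos(phi),np.sin(phi); return px*c+pz*s, -px*s+pz*c
E
python3 - <<'E'
from h import *
c=vision.get_calibration("wrist"); T=q2R(telemetry.current_tool_rot())
print("cam in tool",T.inv().apply(c["position"]-telemetry.current_ee_pos()),T.inv().apply(q2R(c["orientation"]).apply([0,0,1])))
print(c["fx"])
for flip in (1,-1):
    print(flip,toolrot(0,TH,flip).round(2)[:,1])
H=(.4535,.063);yaw=np.radians(-2)
M=toolrot(yaw,TH,1)
print(T.as_matrix().round(2))
for qx,qz in [(-.21,.15),(-.19,.036),(-.107,.036)]+[arc(-.107,.04,np.radians(k)) for k in range(0,80,10)]:
    p=tcp_for_Q(H,yaw,qx,qz,M,TH);q=inverse_kinematics(p,R2q(M));print(np.round([qx,qz],3),p.round(3),None if q is None else q.round(2))
E
```

```text
cam in tool [ 0.00070928 -0.07289841 -0.15370349] [-4.53459552e-04  2.49768096e-01  9.68305578e-01]
299.34175070611985
1 [ 0.   -0.47  0.88]
-1 [ 0.    0.47 -0.88]
[[ 0.28  0.96  0.  ]
 [ 0.96 -0.28  0.  ]
 [ 0.   -0.   -1.  ]]
[-0.21  0.15] [0.462 0.299 0.155] [ 0.83  0.78  1.31 -0.66  1.93  0.92]
[-0.19   0.036] [0.461 0.279 0.041] [ 0.81  0.88  1.41 -0.64  1.76  1.04]
[-0.107  0.036] [0.458 0.196 0.041] [ 0.74  0.82  1.59 -0.69  1.63  1.07]
[-0.107  0.04 ] [0.458 0.196 0.045] [ 0.74  0.81  1.59 -0.69  1.64  1.07]
[-0.098  0.058] [0.458 0.187 0.063] [ 0.73  0.78  1.6  -0.7   1.65  1.05]
[-0.087  0.074] [0.457 0.176 0.079] [ 0.71  0.75  1.62 -0.71  1.65  1.04]
[-0.073  0.088] [0.457 0.161 0.093] [ 0.7   0.73  1.64 -0.72  1.65  1.02]
[-0.056  0.099] [0.456 0.145 0.104] [ 0.68  0.7   1.67 -0.73  1.64  1.01]
[-0.038  0.108] [0.456 0.127 0.112] [ 0.66  0.68  1.69 -0.75  1.63  1.  ]
[-0.019  0.113] [0.455 0.108 0.117] [ 0.64  0.66  1.73 -0.76  1.61  1.  ]
[0.001 0.114] [0.454 0.088 0.119] [ 0.61  0.64  1.76 -0.78  1.58  1.  ]
```

```bash
python3 - <<'E'
from h import *
H=(.4535,.063);yaw=np.radians(-2)
M=toolrot(yaw,TH,-1);q=R2q(M)
gripper_to(0.035)
r.move_to(tcp_for_Q(H,yaw,-.21,.15,M,TH),q)
r.move_l(tcp_for_Q(H,yaw,-.19,.036,M,TH))
print(telemetry.current_opening(),telemetry.current_t(),telemetry.current_wrist_force())
for c in ("scene","wrist"):
    cv2.imwrite(f"pics/pre_{c}.png",vision.snapshot(c)[:,:,::-1])
for n in ("tray_a_lip","tray_a"):
    for d in models.mark_of(n,"wrist"): print(n,np.round(d["at"],3),round(d["score"],2))
E
```

```text
0.034726653401762946 5.0083 [-0.53490824 -0.34716933  0.56170931]
tray_a_lip [0.46  0.185 0.052] 0.95
tray_a_lip [ 0.619  0.101 -0.001] 0.43
tray_a [ 0.618  0.099 -0.004] 0.57
tray_a [ 0.454  0.115 -0.003] 0.56
```

View pics/pre_scene.png

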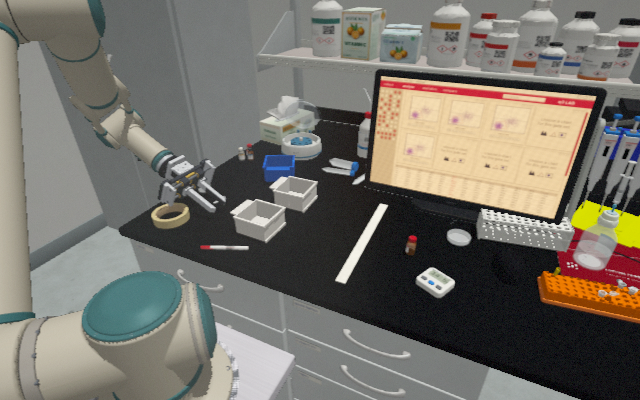

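View pics/pre_wrist.png

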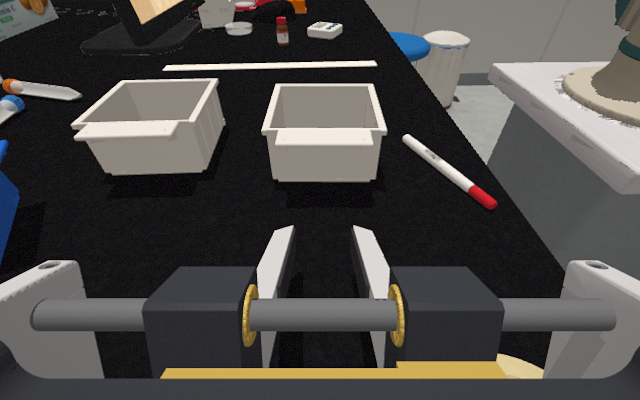

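```bash
cat > tip1.py <<'E'
from h import *
def insert(H,yaw,M):
    hit=r.move_l(tcp_for_Q(H,yaw,-.107,.036,M,TH),vel=.08,guard=8)
    print("insert hit",hit,telemetry.current_ee_pos(),telemetry.current_wrist_force())
    return hit
def lift(H,yaw,M,degs):
    for k in degs:
        r.move_l(tcp_for_Q(H,yaw,*arc(-.107,.042,np.radians(k)),M,TH),vel=.07)
        print(k,np.round(telemetry.current_ee_pos(),3),np.round(telemetry.current_wrist_force(),1),round(telemetry.current_t(),1))
E
python3 - <<'E'
from tip1 import *
H=(.4535,.063);yaw=np.radians(-2);M=toolrot(yaw,TH,-1)
f0=telemetry.current_wrist_force()
if not insert(H,yaw,M):
    lift(H,yaw,M,(10,20,30))
for c in ("scene","wrist"):
    cv2.imwrite(f"pics/l1_{c}.png",vision.snapshot(c)[:,:,::-1])
E
python3 -c "
import cv2,numpy as np
a=[cv2.imread(f'pics/l1_{c}.png') for c in('scene','wrist')]
cv2.imwrite('pics/l1.png',np.hstack([a[0][100:350,100:500],a[1][:250,120:520]]))"
```

```text
insert hit False [0.45833969 0.1962132  0.04055258] [0.66327503 0.01839326 0.61156655]
10 [0.458 0.187 0.065] [0.3 1.  0. ] 6.9
20 [0.457 0.175 0.081] [ 0.6  1.5 -0.5] 7.3
30 [0.457 0.16  0.095] [0.3 0.4 0. ] 7.8
```

View pics/l1.png

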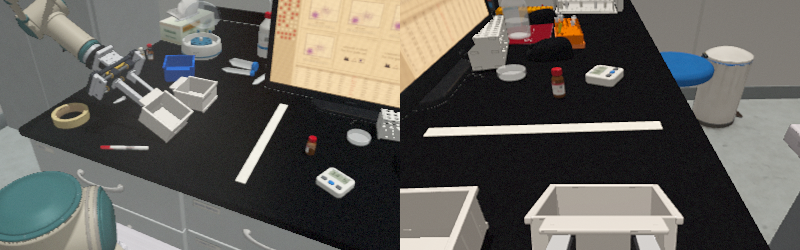

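Near tray is tilted about 30° on the fingers, no slip visible. Continue.

```bash
python3 - <<'E'
from tip1 import *
H=(.4535,.063);yaw=np.radians(-2);M=toolrot(yaw,TH,-1)
lift(H,yaw,M,(40,50,60,68,74,80))
for c in ("scene","wrist"):
    cv2.imwrite(f"pics/l2_{c}.png",vision.snapshot(c)[:,:,::-1])
E
python3 -c "
import cv2,numpy as np
a=[cv2.imread(f'pics/l2_{c}.png') for c in('scene','wrist')]
cv2.imwrite('pics/l2.png',np.hstack([a[0][100:350,100:500],a[1][:250,120:520]]))"
```

```text
40 [0.456 0.143 0.106] [-0.3  0.9 -0.8] 8.3
50 [0.456 0.125 0.114] [-0.6 -0.2  0.1] 8.7
60 [0.455 0.105 0.119] [-0.6  1.6  6.1] 9.2
68 [0.454 0.089 0.121] [-0.8  0.4  7.4] 9.6
74 [0.454 0.077 0.121] [ 0.2 -0.2  8.3] 9.9
80 [0.453 0.064 0.12 ] [ 0.5 -1.7  7.4] 10.2
```

View pics/l2.png

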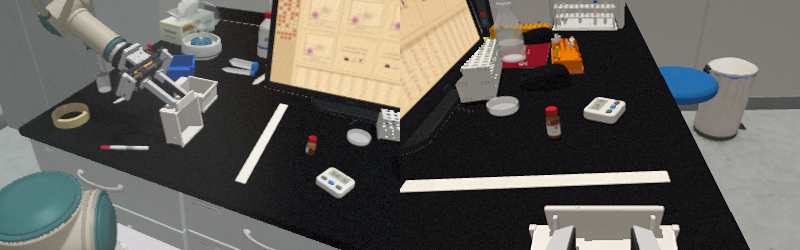

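```bash
python3 - <<'E'
from tip1 import *
H=(.4535,.063);yaw=np.radians(-2);M=toolrot(yaw,TH,-1)
p=telemetry.current_ee_pos()
r.move_l(p+[0,0.003,0.025],vel=.06)
print(telemetry.current_wrist_force())
r.move_l(p+[0,0.15,0.06],vel=.2)
print(telemetry.current_wrist_force(),telemetry.current_t())
for c in ("scene","wrist","top"):
    cv2.imwrite(f"pics/l3_{c}.png",vision.snapshot(c)[:,:,::-1])
    for n in ("stamp","tray_a","tray_a_back","tray_a_heel","tray_a_lip"):
        for d in models.mark_of(n,c): print(c,n,np.round(d["at"],3),round(d["score"],2))
E
python3 -c "
import cv2,numpy as np
a=[cv2.imread(f'pics/l3_{c}.png') for c in('scene','wrist','top')]
cv2.imwrite('pics/l3.png',np.hstack([a[0][100:350,150:400],a[2][100:350,150:400],a[1][:250,150:450]]))"
```

```text
[-0.20497865  0.48091727  0.2768356 ]
[0.21493004 0.22365095 0.81671112] 11.8167
scene stamp [0.455 0.063 0.049] 0.97
scene stamp [ 0.626 -0.379  0.003] 0.29
scene tray_a [0.456 0.065 0.052] 0.86
scene tray_a [0.748 0.23  0.002] 0.78
scene tray_a [0.616 0.097 0.001] 0.75
scene tray_a [ 0.556  0.402 -0.004] 0.24
scene tray_a_back [0.45  0.042 0.001] 0.68
scene tray_a_heel [ 0.452  0.064 -0.001] 0.58
scene tray_a_lip [0.45  0.017 0.118] 0.91
wrist stamp [0.452 0.068 0.05 ] 0.76
wrist tray_a [0.617 0.099 0.   ] 0.95
wrist tray_a [0.452 0.064 0.05 ] 0.92
wrist tray_a_back [0.445 0.035 0.002] 0.61
wrist tray_a_back [0.452 0.065 0.049] 0.26
wrist tray_a_heel [0.454 0.064 0.001] 0.89
wrist tray_a_heel [ 0.618  0.047 -0.002] 0.26
wrist tray_a_lip [0.452 0.016 0.115] 0.69
top stamp [0.618 0.048 0.028] 0.66
top tray_a [0.454 0.064 0.049] 0.96
top tray_a [ 0.62   0.099 -0.002] 0.96
top tray_a [0.75  0.236 0.001] 0.8
top tray_a [ 0.634 -0.378 -0.002] 0.66
top tray_a_back [0.45  0.038 0.001] 0.89
top tray_a_back [0.45  0.062 0.049] 0.69
top tray_a_lip [0.452 0.022 0.122] 0.76
```

View pics/l3.png

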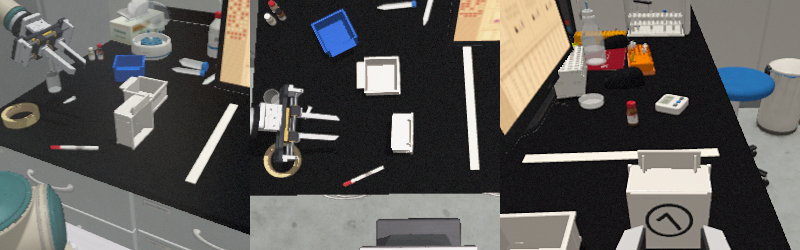

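```bash
python3 - <<'E'
import h; h.TH=h.np.radians(32)
import tip1; tip1.TH=h.TH
from tip1 import *
from h import TH
H=(.6165,.0465);yaw=np.radians(0.5);M=toolrot(yaw,TH,-1);q=R2q(M)
for qx,qz in [(-.16,.15),(-.16,.036)]+[arc(-.107,.042,np.radians(k)) for k in (0,40,80)]:
    print(inverse_kinematics(tcp_for_Q(H,yaw,qx,qz,M,TH),q))
r.move_to(tcp_for_Q(H,yaw,-.165,.15,M,TH),q)
r.move_l(tcp_for_Q(H,yaw,-.16,.036,M,TH),vel=.12,guard=8)
print(telemetry.current_ee_pos(),telemetry.current_wrist_force(),telemetry.current_t())
for c in ("scene","wrist","top"):
    cv2.imwrite(f"pics/f1_{c}.png",vision.snapshot(c)[:,:,::-1])
E
python3 -c "
import cv2,numpy as np
a=[cv2.imread(f'pics/f1_{c}.png') for c in('scene','wrist','top')]
cv2.imwrite('pics/f1.png',np.hstack([a[0][100:350,150:350],a[2][100:350,150:350],a[1][:250,120:520]]))"
```

```text
[ 0.63943536  0.80283427  1.18051575 -0.78460622  1.81901569 -2.4391148 ]
[ 0.63943536  0.91422966  1.24857722 -0.76123699  1.69037026 -2.31174856]
[ 0.58470943  0.86831001  1.34804662 -0.7925089   1.62093983 -2.30599079]
[ 0.5266154   0.76759465  1.40731363 -0.82946657  1.61531789 -2.36855423]
[ 0.43145026  0.70683499  1.51389581 -0.8853522   1.527088   -2.38435858]
[0.61534028 0.23214376 0.04329151] [-0.66931713  0.59159905 -0.05923551] 14.5167
```

View pics/f1.png

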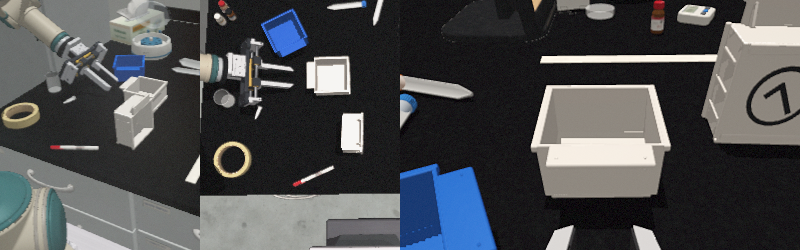

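```bash
python3 - <<'E'
import h; h.TH=h.np.radians(32)
import tip1; tip1.TH=h.TH
from tip1 import *
from h import TH
H=(.6165,.0465);yaw=np.radians(0.5);M=toolrot(yaw,TH,-1);q=R2q(M)
if not insert(H,yaw,M):
    lift(H,yaw,M,(10,20,30,40,50,60,68,76))
for c in ("scene","wrist","top"):
    cv2.imwrite(f"pics/f2_{c}.png",vision.snapshot(c)[:,:,::-1])
E
python3 -c "
import cv2,numpy as np
a=[cv2.imread(f'pics/f2_{c}.png') for c in('scene','wrist','top')]
cv2.imwrite('pics/f2.png',np.hstack([a[0][100:350,150:350],a[2][100:350,150:350],a[1][:250,120:520]]))"
```

```text
insert hit False [0.61548967 0.17895534 0.04251512] [0.63676378 0.0540379  0.17944489]
10 [0.616 0.17  0.067] [-0.1  1.6 -0.2] 16.0
20 [0.616 0.158 0.083] [ 0.9  1.2 -0.3] 16.4
30 [0.616 0.143 0.097] [-0.2  1.  -0. ] 16.9
40 [0.616 0.126 0.108] [ 0.  -0.3  0.1] 17.3
50 [0.616 0.108 0.116] [ 0.1  1.1 -0.5] 17.7
60 [0.616 0.088 0.12 ] [ 0.7 -0.   0.8] 18.2
68 [0.616 0.072 0.122] [-0.2  0.2  7.1] 18.5
76 [0.617 0.056 0.122] [-0.6 -1.6  7.2] 18.9
```

View pics/f2.png

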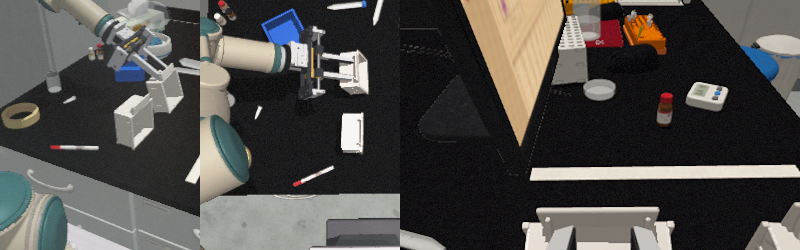

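```bash
python3 - <<'E'
import h; h.TH=h.np.radians(32)
import tip1; tip1.TH=h.TH
from tip1 import *
from h import TH
H=(.6165,.0465);yaw=np.radians(0.5);M=toolrot(yaw,TH,-1)
lift(H,yaw,M,(81,))
p=telemetry.current_ee_pos()
r.move_l(p+[0,0.003,0.025],vel=.06)
r.move_l(p+[0,0.14,0.06],vel=.2)
print(telemetry.current_wrist_force(),telemetry.current_t())
for c in ("scene","wrist","top"):
    cv2.imwrite(f"pics/f3_{c}.png",vision.snapshot(c)[:,:,::-1])
    for n in ("stamp","tray_a","tray_a_back","tray_a_heel","tray_a_lip","line"):
        for d in models.mark_of(n,c): print(c,n,np.round(d["at"],3),round(d["score"],2))
E
python3 -c "
import cv2,numpy as np
a=[cv2.imread(f'pics/f3_{c}.png') for c in('scene','wrist','top')]
cv2.imwrite('pics/f3.png',np.hstack([a[0][100:350,150:350],a[2][100:350,150:350],a[1][:250,120:520]]))"
```

```text
81 [0.617 0.046 0.121] [ 0.4 -2.2  7.1] 19.4
[ 0.50641661 -0.01784621  0.04062334] 20.8083
scene stamp [0.453 0.062 0.047] 0.81
scene tray_a [0.455 0.068 0.052] 0.9
scene tray_a [0.748 0.23  0.006] 0.87
scene tray_a [0.62  0.05  0.052] 0.73
scene tray_a_back [0.452 0.043 0.   ] 0.72
scene tray_a_back [0.456 0.067 0.05 ] 0.69
scene tray_a_heel [ 0.453  0.066 -0.   ] 0.9
scene tray_a_heel [ 0.524 -0.276 -0.   ] 0.18
scene tray_a_lip [0.449 0.015 0.116] 0.67
scene tray_a_lip [ 0.521 -0.277  0.002] 0.28
scene line [ 0.535 -0.153  0.001] 0.62
wrist stamp [0.453 0.066 0.052] 0.94
wrist tray_a [0.45  0.062 0.048] 0.89
wrist tray_a [0.616 0.051 0.048] 0.77
wrist tray_a_back [ 0.446  0.038 -0.002] 0.55
wrist tray_a_heel [ 0.456  0.061 -0.001] 0.82
wrist tray_a_lip [0.45  0.016 0.12 ] 0.76
wrist tray_a_lip [0.616 0.049 0.046] 0.6
wrist line [ 0.532 -0.154  0.004] 0.77
top tray_a [0.452 0.062 0.05 ] 0.71
top tray_a [0.621 0.049 0.046] 0.66
top tray_a [0.747 0.232 0.002] 0.64
top tray_a [ 0.388  0.375 -0.005] 0.36
top tray_a_back [0.448 0.038 0.001] 0.93
top tray_a_heel [ 0.448  0.037 -0.003] 0.34
top tray_a_heel [ 0.556  0.4   -0.004] 0.17
top tray_a_lip [0.452 0.019 0.12 ] 0.79
top tray_a_lip [ 0.535 -0.157  0.   ] 0.7
top line [ 0.538 -0.16  -0.   ] 0.77
```

View pics/f3.png

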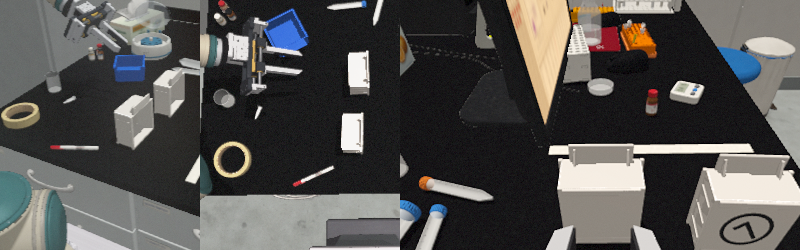

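```bash
cat > push.py <<'E'
from h import *
TH=np.radians(35)
H=(.452,.064);yaw=np.radians(-2);M=toolrot(yaw,TH,-1);q=R2q(M)
P=lambda qx,qz=.030: tcp_for_Q(H,yaw,qx,qz,M,TH)
def rep(tag):
    for c in ("scene","wrist","top"):
        cv2.imwrite(f"pics/{tag}_{c}.png",vision.snapshot(c)[:,:,::-1])
        for n in ("stamp","tray_a","tray_a_back","tray_a_heel","line"):
            for d in models.mark_of(n,c):
                if d["score"]>.4: print(c,n,np.round(d["at"],3),round(d["score"],2))
    a=[cv2.imread(f'pics/{tag}_{c}.png') for c in('scene','wrist','top')]
    cv2.imwrite(f'pics/{tag}.png',np.hstack([a[0][100:350,150:350],a[2][100:350,200:400],a[1][:250,120:520]]))
E
python3 - <<'E'
from push import *
for x in (-.06,-.003,.1,.19): print(inverse_kinematics(P(x),q))
gripper_to(0.05)
r.move_to(P(-.06,.17),q)
r.move_l(P(-.05))
print(telemetry.current_wrist_force())
hit=r.move_l(P(.01),vel=.04,guard=2.5)
p=telemetry.current_ee_pos();print(hit,p-P(0),telemetry.current_wrist_force())
r.move_l(p+P(.03)-P(0),vel=.05)
print(telemetry.current_wrist_force(),telemetry.current_t())
rep("p1")
E
```

```text
[ 0.65881928  0.72444249  1.71734249 -0.68553221  1.46920062 -2.09182506]
[ 0.58631135  0.69078156  1.81562641 -0.74371066  1.39100069 -2.08332201]
[ 0.43161785  0.64215584  1.96864016 -0.87733143  1.25755732 -2.06604411]
[ 0.26970584  0.61240673  2.07363357 -1.02651577  1.151638   -2.0482066 ]
[-0.16880942  0.22048319  0.53653737]
False [-2.04212711e-04 -9.81573030e-03 -1.93441374e-05] [0.02152269 1.40906682 0.95434094]
[ 0.68592231 -0.02141216  0.01942107] 26.5083
scene stamp [0.45  0.022 0.048] 0.88
scene stamp [0.621 0.049 0.001] 0.68
scene tray_a [0.454 0.026 0.049] 0.81
scene tray_a [0.749 0.23  0.004] 0.69
scene tray_a [0.617 0.05  0.052] 0.6
scene tray_a_back [ 0.448 -0.001  0.002] 0.56
scene tray_a_heel [0.451 0.025 0.001] 0.71
scene line [ 0.534 -0.153 -0.003] 0.73
wrist stamp [0.454 0.027 0.051] 0.7
wrist tray_a [0.45  0.024 0.049] 0.57
wrist tray_a_back [ 0.446 -0.005 -0.001] 0.84
wrist tray_a_heel [ 0.455  0.023 -0.002] 0.65
wrist line [ 0.53  -0.156  0.002] 0.7
top stamp [ 0.62   0.047 -0.001] 0.65
top tray_a [0.62  0.046 0.05 ] 0.72
top tray_a [0.746 0.233 0.002] 0.68
top tray_a_back [ 0.45  -0.002  0.001] 0.75
top tray_a_heel [0.453 0.025 0.001] 0.83
top line [ 0.535 -0.158 -0.002] 0.7
```

View pics/p1.png

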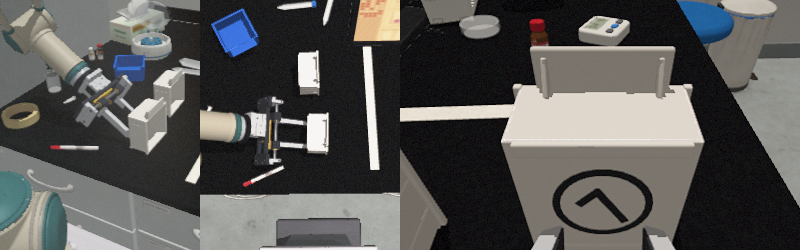

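```bash
python3 - <<'E'
from push import *
p=telemetry.current_ee_pos()
a=P(1)-P(0)
r.move_l(p+.148*a,vel=.05)
print(telemetry.current_wrist_force(),telemetry.current_t())
rep("p2")
E
```

```text
[0.54501578 1.59501094 0.84046964] 30.5167
scene stamp [ 0.446 -0.126  0.051] 0.66
scene tray_a [0.749 0.229 0.004] 0.9
scene tray_a [ 0.448 -0.124  0.05 ] 0.85
scene tray_a_back [ 0.442 -0.145 -0.001] 0.78
scene tray_a_back [ 0.62  -0.002  0.122] 0.54
scene line [ 0.534 -0.153  0.004] 0.8
wrist stamp [ 0.447 -0.12   0.051] 0.75
wrist tray_a [ 0.445 -0.124  0.048] 0.9
wrist tray_a_back [ 0.439 -0.151  0.001] 0.76
wrist tray_a_heel [ 0.447 -0.126  0.001] 0.9
wrist line [ 0.532 -0.156  0.001] 0.77
top stamp [ 0.445 -0.125  0.051] 0.96
top stamp [ 0.554  0.402 -0.002] 0.42
top tray_a [ 0.446 -0.127  0.05 ] 0.93
top tray_a [0.619 0.046 0.048] 0.64
top tray_a [0.745 0.233 0.001] 0.56
top tray_a_back [ 0.442 -0.149  0.002] 0.98
top tray_a_heel [ 0.446 -0.121 -0.   ] 0.68
top line [ 0.537 -0.158 -0.002] 0.79
top line [0.623 0.046 0.047] 0.71
```

View pics/p2.png

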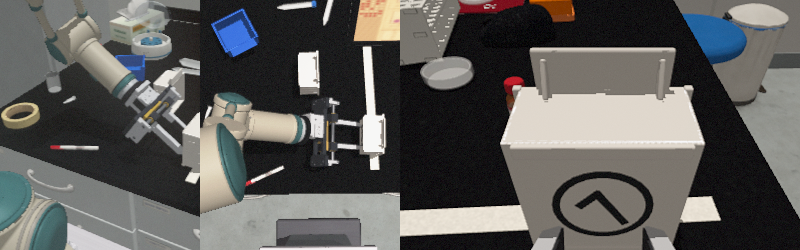

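```bash
python3 - <<'E'
from push import *
p=telemetry.current_ee_pos()
a=P(1)-P(0)
r.move_l(p+.008*a,vel=.04)
r.hold(.2)
r.move_l(p-.06*a,vel=.1)
r.move_l(p-.10*a+[0,0,.12],vel=.15)
r.hold(.3)
print(telemetry.current_wrist_force(),telemetry.current_t())
rep("p3")
for c in ("scene","top"):
    for n in ["vial","microtube","tape_roll","beaker","timer","dish"]:
        vision.snapshot(c) if n=="vial" else 0
        for d in models.mark_of(n,c)[:1]: print(c,n,np.round(d["at"],3),round(d["score"],2))
E
python3 -c "
import cv2,numpy as np
a=[cv2.imread(f'pics/p3_{c}.png') for c in('scene','wrist','top')]
cv2.imwrite('pics/p3b.png',np.hstack([a[0][130:330,200:450],a[2][100:300,200:400],a[1][50:250,170:520]]))"
```

```text
[0.737636   0.34244467 0.08413249] 34.0917
scene tray_a [0.62  0.047 0.049] 0.96
scene tray_a [ 0.45  -0.129  0.05 ] 0.8
scene tray_a [0.749 0.231 0.005] 0.52
scene tray_a [ 0.52   0.307 -0.005] 0.44
scene tray_a_back [ 0.443 -0.159 -0.001] 0.97
scene line [ 0.535 -0.153  0.003] 0.51
wrist stamp [ 0.448 -0.13   0.051] 0.86
wrist tray_a [ 0.44  -0.128  0.048] 0.71
wrist tray_a_back [ 0.442 -0.157  0.   ] 0.7
wrist tray_a_heel [ 0.449 -0.133  0.002] 0.88
wrist line [ 0.529 -0.16   0.003] 0.66
top stamp [ 0.447 -0.132  0.053] 0.95
top tray_a [0.747 0.233 0.005] 0.95
top tray_a [ 0.443 -0.134  0.048] 0.74
top tray_a [0.623 0.045 0.049] 0.69
top tray_a_heel [ 0.444 -0.13   0.001] 0.77
top line [ 0.536 -0.159 -0.   ] 0.77
top line [ 0.44  -0.175  0.121] 0.55
scene vial [ 0.522 -0.277  0.001] 0.48
scene microtube [ 0.52   0.308 -0.003] 0.53
scene tape_roll [ 0.391  0.373 -0.001] 0.84
scene beaker [ 0.557  0.401 -0.002] 0.66
scene timer [ 0.436 -0.355 -0.004] 0.97
scene dish [ 0.629 -0.382 -0.002] 0.54
top vial [ 0.444 -0.135  0.049] 0.58
top tape_roll [ 0.447 -0.13   0.002] 0.61
top beaker [ 0.441 -0.159 -0.001] 0.74
top timer [ 0.438 -0.354  0.002] 0.69
top dish [ 0.63  -0.375  0.   ] 0.58
```

View pics/p3b.png

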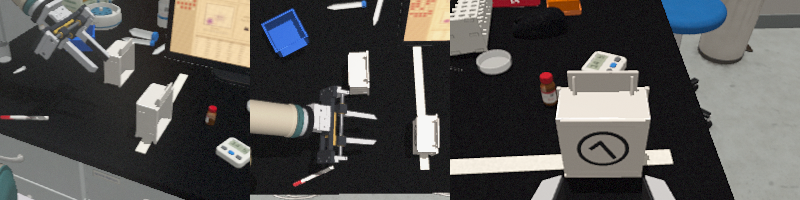

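```bash
python3 - <<'E'
from plant import r
r.sign_off()
E
```

```text
the job is handed in; nothing more can be done
```

I tipped both white trays up by their lips onto their back walls. The wrist camera then showed the stamp under the tray nearer the robot. I pushed that one, still standing, to the right onto the dispatch line, backed the gripper off, and handed the job in at about 34 s. `r.sign_off()` gave no verdict.

**Last checks before hand-in:**
- **Stamped tray:** it stands with its footprint centre at about y = -0.158 m. The strip's middle is at about y = -0.159 m there, so it is within a few millimetres.
- **Other tray:** it still stands where it was tipped, with its underside at about y = 0.047 m, the same place its heel was at the start.
- **Other things on the bench:** in the scene camera all six bystanders read within about 5 mm of where they began. The blue tray also reads unmoved.
- **Robot:** the wrist force was near zero and the gripper was clear of everything.

**Disagreeing readings:** in the last top-camera pass the networks reported the vial, tape roll and beaker at the stamped tray's position, and missed the microtube. I took these as false detections, because the scene camera found all four where they started. I did not re-check them in the top picture.

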